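# Close the filter housing: slide its cover home and press it flush

### The arm

A 7-joint arm with a two-finger parallel gripper is mounted at the origin on the work surface. World frame = base frame: x ahead of the robot, y to its left, z up, the work surface at z = 0. Lengths are in m, angles in rad, forces in N, time in s.
With the tool pointing down it reaches from about 0.425 to 0.925 m from the base axis. Payload 6.8 kg.
Tool frame: the origin (TCP) lies at the very end of the fingers, on their centre line; the grasp point (between the pads) lies 19 mm behind it (r.tcp_to_grasp is the distance from the TCP to the grasp point, in m); z points along the fingers, y is the line along which they close (so a half turn about z gives the same grasp; the last joint's range is limited). The gripper opens to 85 mm and grips with 20 to 120 N. Pads are 22 mm wide; open, the fingers measure 114 mm over their backs; the gripper's body (76 mm by 85 mm) begins 54 mm behind the grasp point. The pads swing forward as they close: fully open they stand 13 mm farther back than shut.
Start: joints at [-1.366, 0.477, 0.022, 1.555, -0.011, 1.109, -0.083], TCP at [0.208, 0.642, 0.231] pointing down, gripper open.
Joint ranges: [-2.96, 2.96], [-0.34, 2.1], [-1.41, 1.46], [0.24, 2.44], [-1.37, 4.51], [0.17, 1.92], [-2.96, 2.96]. Speed limits (rad/s): [2.39, 2.39, 3.14, 3.14, 3.14, 3.14, 3.14].

### API

Orientations are given as a rotation vector (axis times angle).
In Python, from bench import r gives the robot as it stands.
- The arm moves only by the tool step_arm, never from a script. Its argument "moves" is a list of rows, each a list of 7 numbers: the shift along the tool's x, y, z in mm, then the turn, a rotation vector about the tool's x, y, z in rad, then the finger opening in mm, from 0 to 85.4. A call has 1 to 8 rows; each row is the pose to reach, as a shift and turn from the pose commanded when the call began, along the tool's axes at that moment; what a row does not reach only later rows make up. A row lasts 1/10 s, in which the tool goes at most 50 mm and 8.59 degrees, less where a joint would pass 70% of its speed; a pose out of reach is approached as far as the arm can. A call with a gripper value outside its range is refused whole. The fingers move at their own pace and stop on an object; "grip_force" is the grip in N (left out, the last holds). Time passes only in rows, so rows that repeat a pose let the fingers close. It gives the time, the measured TCP pose, the force, the opening and the grip force at its end, in the units of the state.
- r.get_obs(): the state, without advancing time (a new reading comes with each control period).
- r.grab_frame(name): name is "scene" or "top" or "wrist"; returns a dict with "image" (480x640x3 uint8, red, green, blue), "depth" (480x640 float32, m along the optical axis (not along the pixel's ray), 0 where there is no reading), "mtx" (3x3 intrinsics, pixels), "k1" (the pictures are not rectified: a ray, as slopes to the right and down, at radius r is drawn at 1 + k1 r^2 times it, then the intrinsics apply), "rvec" (rotation vector, rad) and "tvec" (3), from world to camera coordinates, as OpenCV has them. Camera axes: x right, y down, z forward; pixel columns grow to the right and rows downward; lengths in m; the calibration is good to about 2 mm. A picture is of the moment at which its call begins.
- r.hand_in(): hands the job in; it is judged then, once.
The state is a dict: "clock": time; "joints": joint angles; "qvel": joint speeds; "tau": joint torques, N m; "tcp_pos": TCP position; "orientation": TCP orientation; "contact_force": force on the tool from outside, world axes, zero at the start; "moment": the same for the moment, N m; "grip_width": finger opening in m; "gripper_force": force on a finger pad.
Only numpy, scipy, OpenCV 4.12 (cv2) and the standard library are available. Lean on these libraries where they do the work, as an engineer would, in place of code of your own. Each camera call takes 0.05 s, during which the arm holds its last target. There are 200 camera calls.

### The job

The aluminium cover of the blue filter housing has been left askew across the mouth of its yellow seat ring. Slide it over, without lifting it off, until its plug drops into the mouth (the ring sits off the housing's centre, so look or feel for it: the side that stays high still rides on the rim), then press the flange down, firmly but never hard, until it lies flush and level on the rim all round, and let go. Keep off the clear dome in the middle of the cover and leave everything else on the bench where it is.

Things in the scene. Friction and masses are not known exactly. Their poses are not given: they have to be found in the camera images.
- housing: Blue round filter housing, 162 mm in diameter at the top, top 60 mm above the bench, on a square steel base plate 170 x 170 x 10 mm (it cannot move); two brass ports at its +y and -y sides reach 92 mm from the axis, 32 mm up. A fixed yellow seat ring stands on it, its rim 85 mm above the bench. Origin: centre of the base plate's underside, z up; its yaw varies.
- seal_ring (a point): Point on the housing's axis 9 mm below the rim. Six stiff rubber blocks, 30 mm wide, stand in a circle inside the mouth, 28 to 58 mm from its centre, tops 4 to 9 mm below the rim, unevenly: they hold a dropped-in cover 5 to 10 mm proud, perhaps tilted. A block yields only to a push of over 4 N and stays where it is pushed, so every part of the edge needs pressing.
- housing_top (a point): Point on the housing's axis at the height of the yellow ring's rim (85 mm above the bench). The ring is eccentric: 132 mm outside, 120 mm mouth, wall 6 mm, 25 mm high, and the mouth's centre lies 13 mm from this axis towards a side that differs each time and is not reported; look for it or feel where the plug drops in.
- cover: Loose cover, about 0.55 kg: aluminium flange 150 mm in diameter, 5 mm thick; below it a plug 112 mm in diameter, 14 mm deep (4 mm play all round in the mouth). It starts level, its plug's underside on the ring's rim, 37 to 44 mm from the housing's axis, on the far, left or right side. Origin: centre of the plug's underside, z up; the flange lies 14 to 19 mm above it.
- cover_seat (a point): Centre of the underside of the cover's flange (14 mm above the cover's origin), z up. It is level with housing_top when the cover is fully seated (and up to 17 mm beside it).
- dome: Clear sight dome on the middle of the cover, 48 mm in diameter, 18 mm high, standing on the flange; fragile. Origin: centre of its foot.
- wrench: Steel open-ended wrench, 170 mm long, lying on the bench near the housing; bystander. Origin at its middle.
- gasket: Flat black rubber ring, 90 mm in diameter, 6 mm thick, lying on the bench near the housing; bystander. Origin: centre of its underside.
- carton: Yellow and black carton, 90 x 130 x 55 mm; bystander. Origin: centre of its underside.
- cartridge: Standing pleated filter cartridge with steel ends, 72 mm in diameter, 85 mm high; bystander. Origin: centre of its underside.
- oil_yellow: Yellow oil bottle, 60 x 100 x 199 mm; bystander. Origin: centre of its underside.
- oil_green: Green oil bottle, 60 x 100 x 199 mm; bystander. Origin: centre of its underside.
- box_blue: Flat blue and white carton, 100 x 160 x 40 mm; bystander. Origin: centre of its underside.
Not all that is in view belongs to the job. Of the things like the cover, leave any that is green, red or turquoise; of the rest the larger one is meant.

How it is judged:
On the way:
1. the cover's plug has dropped into the mouth (within 19 mm of the housing's axis, flange less than 12 mm above the rim) (horizontal distance between cover_seat and housing_top below 0.019 m and z of cover_seat in the frame of housing_top below 0.012 m), for 0.2 s.
At the end, for the whole second after the job is handed in: The cover sits in the mouth of the housing's ring (within 19 mm of the housing's axis), its flange within 2 mm of the rim's height at the centre and level within 0.022 rad (1.7 mm at the edge), at rest (horizontal distance between cover_seat and housing_top below 0.019 m and z of cover_seat in the frame of housing_top between -0.003 and 0.002 m and angle between the z axis of cover and the z axis of housing, either way round below 0.022 rad and linear speed of cover below 0.01 m/s); the robot touches nothing.
It fails at once if the cover is lifted off the housing (flange more than 32 mm above the rim), tipped by more than 0.35 rad or pushed off it (z of cover_seat in the frame of housing_top above 0.032 m or z of cover_seat in the frame of housing_top below -0.015 m or angle between cover's own z axis and vertical above 0.35 rad or horizontal distance between cover_seat and housing_top above 0.085 m).
It fails at once if the cover is pushed or pressed with more than 40 N (contact force between the arm and cover above 40 N).
It fails at once if the clear dome is pressed with more than 4 N (contact force between anything else and dome above 4 N).
It fails at once if a bystander is moved by more than 30 mm (distance of any of wrench, gasket, carton, cartridge, oil_yellow, oil_green, box_blue from where it was at the start of the episode above 0.03 m).
It also fails if it takes over 72 s, if anything falls off the work surface, if the arm or the gripper's body presses on something with over 40 N, if the wrist force passes 120 N, or if a joint passes its speed limit or range.

## Working session

There is one attempt and no reset: what is moved stays moved. The work goes in short steps, Python scripts to look and compute and a tool call to move; the robot and the scene stay as the last step left them, time stands still between calls to the robot, and variables do not carry over. Pictures are saved under pics/ and viewed, at most 10 in all, crops included, and the job is handed in when it is done.

Besides the shell and the picture viewer there is one more tool, called after "Request:" as name([rows], argument=value, ...), one row to a line, values as JSON. step_arm: Moves the arm, as the interface text tells. Its arguments: {"type":"object","properties":{"moves":{"type":"array","items":{"type":"array","items":{"type":"number"}}},"grip_force":{"type":"number"}},"required":["moves"]}

```bash
mkdir -p pics; cat > h.py <<'E'
import numpy as np, cv2
from bench import r
def grab(n):
    f=r.grab_frame(n); f={k:(np.array(v) if not isinstance(v,(float,int)) else v) for k,v in f.items()}
    return f
def save(im,p,s=1): cv2.imwrite('pics/'+p,cv2.resize(im[...,::-1],None,fx=s,fy=s))
def cloud(f):
    v,u=np.mgrid[0:480,0:640]; px=np.stack([u,v],-1).reshape(-1,1,2).astype(float)
    n=cv2.undistortPoints(px,f['mtx'],np.array([float(f['k1']),0,0,0])).reshape(480,640,2)
    d=f['depth']; c=np.dstack([n*d[...,None],d]); R=cv2.Rodrigues(f['rvec'].astype(float))[0]
    w=(c-f['tvec'].ravel())@R; w[d<=0]=np.nan
    return w
E
python3 - <<'E'
from h import *
for n in('top','scene'):
    f=grab(n); np.savez(n+'0.npz',**f); save(f['image'],n+'0.png')
print(r.get_obs())
E
```

```text
{'clock': 0.1, 'joints': array([-1.36612263,  0.47767859,  0.02236922,  1.5563298 , -0.01149203,
        1.10930269, -0.08310184]), 'qvel': array([ 0.00061158, -0.00309188, -0.00100371, -0.00221218, -0.00220584,
        0.00166872,  0.00189666]), 'tau': array([ 3.67274435e-03, -5.97761142e+01,  1.61301412e+00, -2.81956297e+01,
        1.27311173e-02,  4.93388419e-03,  9.35953267e-06]), 'tcp_pos': array([0.20756387, 0.64174724, 0.23045912]), 'orientation': array([-4.89288023e-01, -3.10313901e+00,  2.49073691e-03]), 'contact_force': array([0.29207995, 0.50966512, 0.04127443]), 'moment': array([ 0.03067085,  0.01493867, -0.03890439]), 'gripper_force': 0.0, 'grip_width': 0.08540902274061868}
```

View pics/top0.png

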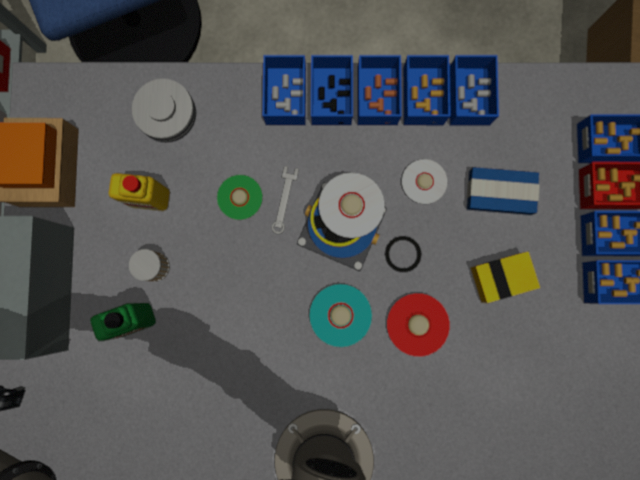

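View pics/scene0.png

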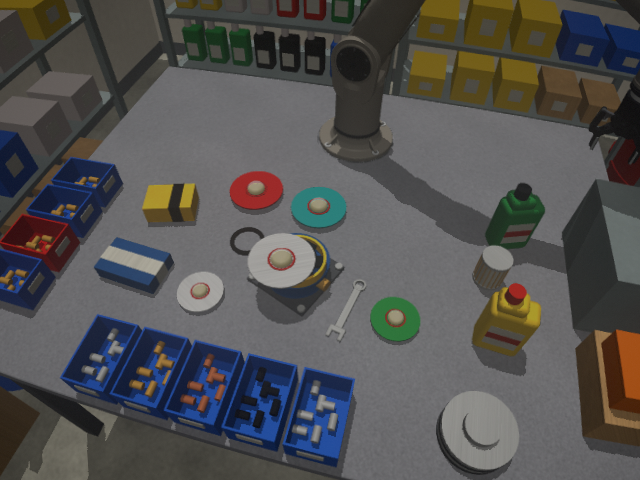

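The top view shows the cover candidates: white on the housing (351,205), small white (425,181), green (240,197), turquoise (340,315), red (418,324) and a grey lidded disc (162,108). I choose the white one at (351,205), because it is the larger uncoloured one and it sits on the blue housing. The yellow ring shows at its lower left, around (320,225). Next I'll measure it and check a close crop.

```bash
cat > m.py <<'E'
from h import *
from scipy.optimize import least_squares
def circ(P,R=None):
    c0=np.median(P,0)
    if R is None:
        g=lambda p:np.hypot(*(P-p[:2]).T)-p[2]; s=least_squares(g,[*c0,.06],loss='soft_l1',f_scale=.002)
    else:
        g=lambda p:np.hypot(*(P-p[:2]).T)-R; s=least_squares(g,c0,loss='soft_l1',f_scale=.002)
    return s.x,np.sqrt(np.mean(s.fun**2))
E
python3 - <<'E'
from m import *
for n in('top','scene'):
    f=dict(np.load(n+'0.npz')); w=cloud(f); im=f['image']; hsv=cv2.cvtColor(im,cv2.COLOR_RGB2HSV)
    c=w[205,351] if n=='top' else w[258,281]; print(n,'dome pt',c)
    near=np.hypot(w[...,0]-c[0],w[...,1]-c[1])<.16
    fl=near&(abs(w[...,2]-.104)<.006)&(hsv[...,1]<60)
    k,_=cv2.findContours(fl.astype(np.uint8),cv2.RETR_EXTERNAL,cv2.CHAIN_APPROX_NONE)
    k=max(k,key=len)[:,0]; P=w[k[:,1],k[:,0],:2]; print('cover',circ(P),np.nanmedian(w[fl],0))
    (e,ax,an)=cv2.minAreaRect(w[fl][:,:2].astype(np.float32)); print(' rect',e,ax)
    ye=near&(hsv[...,0]>20)&(hsv[...,0]<35)&(hsv[...,1]>120)
    rim=ye&(abs(w[...,2]-.085)<.004); print('rim n',rim.sum(),circ(w[rim][:,:2],.063), 'yel z',np.nanpercentile(w[ye][:,2],[5,50,95]))
    bl=near&(hsv[...,0]>95)&(hsv[...,0]<125)&(hsv[...,1]>120)&(abs(w[...,2]-.060)<.005)
    P=w[bl][:,:2]; print('blue n',bl.sum(),P.min(0),P.max(0)) 
    k,_=cv2.findContours(bl.astype(np.uint8),cv2.RETR_EXTERNAL,cv2.CHAIN_APPROX_NONE)
    pl=near&(abs(w[...,2]-.010)<.004); print('plate',pl.sum(),cv2.minAreaRect(w[pl][:,:2].astype(np.float32)))
f=dict(np.load('top0.npz')); save(f['image'][160:290,270:440],'crop0.png',4)
E
```

```text
top dome pt [ 0.58817864 -0.05841298  0.1214354 ]
cover (array([ 0.59090445, -0.05906063,  0.07349731]), np.float64(0.0008836755615232137)) [ 0.58870374 -0.05922898  0.10448512]
 rect (0.5914265513420105, -0.05928995460271835) (0.14875702559947968, 0.14641998708248138)
rim n 164 (array([ 0.56461292, -0.0315066 ]), np.float64(0.001677290491122322)) yel z [0.05069031 0.08377974 0.08980002]
blue n 705 [ 0.47469806 -0.11765245] [0.59338489 0.04028473]
plate 1034 ((0.5915274620056152, -0.06376883387565613), (0.31664395332336426, 0.3068926930427551), 22.980226516723633)
scene dome pt [ 0.60236403 -0.05443875  0.12149897]
cover (array([ 0.59269781, -0.05841306,  0.07347502]), np.float64(0.0011445953669623205)) [ 0.60018845 -0.05639121  0.10380933]
 rect (0.592736005783081, -0.058831796050071716) (0.1485695242881775, 0.14788606762886047)
rim n 169 (array([ 0.56572616, -0.03120681]), np.float64(0.0020564376980304173)) yel z [0.07785119 0.08453922 0.08744799]
blue n 64 [ 0.47684397 -0.06309735] [0.57038619 0.04094944]
plate 1079 ((0.5903409123420715, -0.051644474267959595), (0.3149847090244293, 0.20514175295829773), 84.23088073730469)
```

View pics/crop0.png

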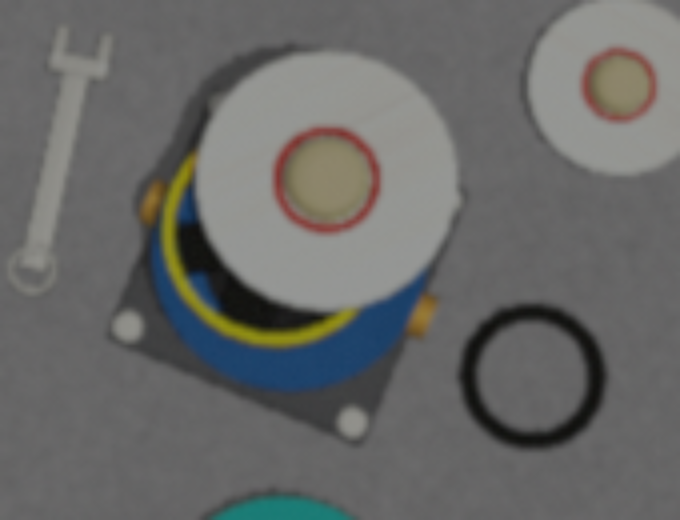

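The crop confirms the choice: a white flange (centre near 351,205 in full-image pixels) on the yellow ring, with no colour on it. The cover centre is (0.592,-0.059) and the mouth centre (0.565,-0.031). Both cover-to-axis (40 mm) and mouth-to-axis (13 mm) agree with the description.

```bash
cat >> h.py <<'E'
from scipy.spatial.transform import Rotation as Ro
def rel(p,yax=None):
    o=r.get_obs(); R=Ro.from_rotvec(o['orientation']); s=R.inv().apply(np.array(p)-o['tcp_pos'])*1000
    print('shift',s.round(1),end=' ')
    if yax is not None:
        best=None
        for sg in(1,-1):
            y=sg*np.array([*yax,0])/np.hypot(*yax); z=np.array([0,0,-1.]); T=Ro.from_matrix(np.c_[np.cross(y,z),y,z])
            print('rot',(R.inv()*T).as_rotvec().round(4),end=' ')
    print()
E
python3 - <<'E'
from h import *
o=r.get_obs(); print(Ro.from_rotvec(o['orientation']).as_matrix().round(3))
u=np.array([.69,-.724]); C=np.array([.592,-.0588])
y=[.724,.69]
rel([*(C+.105*u),.30],y); rel([*(C+.105*u),.078],y)
E
```

```text
[[-0.951  0.308 -0.   ]
 [ 0.308  0.951 -0.002]
 [-0.    -0.002 -1.   ]]
shift [-673.7 -598.4  -68.5] rot [-0.0015  0.0005  0.4967] rot [-7.0000e-04 -2.1000e-03 -2.6449e+00] 
shift [-673.6 -598.1  153.5] rot [-0.0015  0.0005  0.4967] rot [-7.0000e-04 -2.1000e-03 -2.6449e+00]
```

Request:
step_arm([
  [0,0,-50,0,0,0,50],
  [-30,-27,-70,0,0,0.1,50],
  [-67,-60,-70,0,0,0.2,50],
  [-100,-90,-70,0,0,0.3,50],
  [-135,-120,-70,0,0,0.4,50],
  [-170,-150,-70,0,0,0.497,50],
  [-205,-182,-70,0,0,0.497,50],
  [-240,-213,-70,0,0,0.497,50],
])

```text
clock: 0.9
tcp_pos: [0.371, 0.3637, 0.3011]
orientation: [-1.238, -2.887, 0.001]
contact_force: [0.9, 0.5, 0.9]
grip_width: 0.05
gripper_force: 0.0
```

```bash
python3 -c "
from h import *
print(r.get_obs()['joints'].round(2)); rel([.6645,-.1348,.30],[.724,.69])"
```

```text
[-1.1   0.15  0.23  1.85 -0.04  1.14 -0.09]
shift [-563.4 -131.2    1.1] rot [-0.0004  0.     -0.0004] rot [0.0000e+00 6.0000e-04 3.1412e+00]
```

Request:
step_arm([
  [-565,-130,0,0,0,0,50],
  [-565,-130,0,0,0,0,50],
  [-565,-130,0,0,0,0,50],
  [-565,-130,0,0,0,0,50],
  [-565,-130,0,0,0,0,50],
  [-565,-130,0,0,0,0,50],
  [-565,-130,0,0,0,0,50],
  [-565,-130,0,0,0,0,50],
])

```text
clock: 1.7
tcp_pos: [0.5749, 0.0198, 0.3012]
orientation: [-1.237, -2.888, -0.0]
contact_force: [0.8, 1.2, 0.5]
grip_width: 0.0496
gripper_force: 0.0
```

```bash
python3 -c "
from h import *
print(r.get_obs()['joints'].round(2)); rel([.6645,-.1348,.30],[.724,.69])"
```

```text
[-0.56  0.27  0.52  1.74 -0.14  1.17  0.76]
shift [-173.8  -41.8    1.1] rot [ 0.     -0.0003 -0.    ] rot [-5.0000e-04 -0.0000e+00  3.1416e+00]
```

Request:
step_arm([
  [-174,-42,0,0,0,0,50],
  [-174,-42,0,0,0,0,50],
  [-174,-42,0,0,0,0,50],
  [-174,-42,0,0,0,0,50],
  [-174,-42,30,0,0,0,50],
  [-174,-42,70,0,0,0,50],
  [-174,-42,110,0,0,0,50],
  [-174,-42,140,0,0,0,50],
])

```text
clock: 2.5
tcp_pos: [0.6627, -0.1329, 0.1582]
orientation: [-1.236, -2.885, 0.001]
contact_force: [-0.9, -0.0, -0.2]
grip_width: 0.0503
gripper_force: 0.0
```

```bash
python3 -c "
from h import *
f=grab('wrist'); save(f['image'],'w1.png'); rel([.6645,-.1348,.078],[.724,.69]); rel([.592,-.0588,.078])"
```

```text
shift [-5.7  1.9 75.3] rot [-0.0065 -0.008  -0.0001] rot [-0.0126  0.0103  3.1415] 
shift [99.3  1.8 76.1]
```

View pics/w1.png

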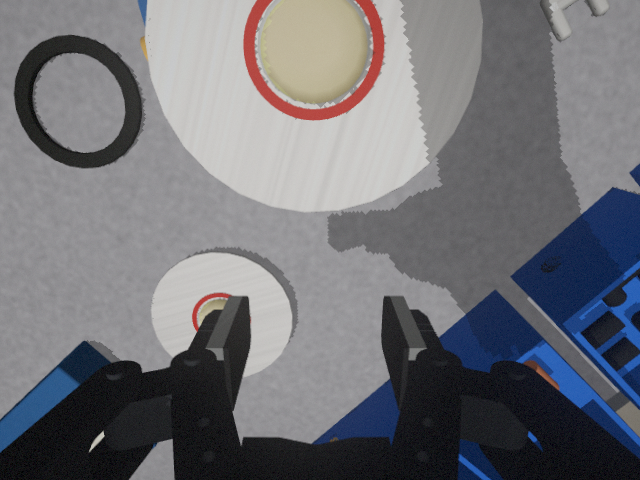

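The wrist view shows the cover's dome at column 314, centred between the finger pads (about 240 and 390). The small white cover lies below them on the bench. I'll descend beside the flange.

Request:
step_arm([
  [0,0,30,0,0,0,50],
  [0,0,60,0,0,0,50],
  [0,0,80,0,0,0,50],
  [0,0,80,0,0,0,50],
  [5,0,80,0,0,0,50],
  [10,0,80,0,0,0,50],
  [14,0,80,0,0,0,50],
  [16,0,80,0,0,0,50],
])

```text
clock: 3.35
tcp_pos: [0.6532, -0.1211, 0.0824]
orientation: [1.236, 2.887, 0.002]
contact_force: [0.1, 0.1, -0.0]
grip_width: 0.05
gripper_force: 0.0
```

```bash
python3 -c "
from h import *
rel([.592,-.0588,.080]); rel([.5653,-.0313,.080]);"
```

```text
shift [87.3 -1.3  2.4] 
shift [125.6  -1.6   2.3]
```

Request:
step_arm([
  [3,-1,0,0,0,0,50],
  [6,-1,0,0,0,0,50],
  [9,-1,0,0,0,0,50],
  [12,-1,0,0,0,0,50],
  [15,-1,0,0,0,0,50],
  [18,-1,0,0,0,0,50],
  [21,-1,0,0,0,0,50],
  [24,-1,0,0,0,0,50],
])

```text
clock: 4.15
tcp_pos: [0.636, -0.1052, 0.0816]
orientation: [1.237, 2.886, 0.0]
contact_force: [3.1, -3.5, 4.2]
grip_width: 0.0505
gripper_force: 2.4
```

```bash
cat > look.py <<'E'
from m import *
import sys
def look(M=(.565,-.031)):
    for n in('top','scene'):
        f=grab(n); w=cloud(f); hsv=cv2.cvtColor(f['image'],cv2.COLOR_RGB2HSV)
        rr=np.hypot(w[...,0]-M[0],w[...,1]-M[1]); m=(rr<.13)&(w[...,2]>.083)&(w[...,2]<.112)&(hsv[...,1]<60)&(hsv[...,2]>90)
        m=cv2.morphologyEx(m.astype(np.uint8),cv2.MORPH_OPEN,np.ones((3,3)))
        k,_=cv2.findContours(m,cv2.RETR_EXTERNAL,cv2.CHAIN_APPROX_NONE); k=max(k,key=len)[:,0]
        c,e=circ(w[k[:,1],k[:,0],:2],.074)
        P=w[m>0]; d=np.hypot(P[:,0]-c[0],P[:,1]-c[1]); P=P[(d>.032)&(d<.069)]
        q=P-[*c,0]; g=lambda s:s[0]+q[:,:2]@s[1:]-q[:,2]; s=least_squares(g,[.1,0,0],loss='soft_l1',f_scale=.001).x
        print(n,'centre',c.round(4),'fit',round(e,4),'n',len(P),'ztop',s[0].round(4),'slope',s[1:].round(3),'tilt',np.hypot(*s[1:]).round(3))
if __name__=='__main__': look()
E
python3 look.py; python3 -c "
from h import *
o=r.get_obs(); print(o['contact_force'],o['tcp_pos'],o['clock'])"
```

```text
top centre [0.6247 0.0482] fit 0.0204 n 500 ztop 0.105 slope [0.005 0.016] tilt 0.016
scene centre [ 0.579  -0.0421] fit 0.0089 n 1673 ztop 0.1037 slope [ 0.006 -0.006] tilt 0.008
[ 2.23254955 -2.66223624  1.89661   ] [ 0.63560873 -0.10472293  0.08145749] 4.25
```

Request:
step_arm([
  [2,0,0,0,0,0,50],
  [4,0,0,0,0,0,50],
  [6,0,0,0,0,0,50],
  [8,0,0,0,0,0,50],
  [10,0,0,0,0,0,50],
  [12,0,0,0,0,0,50],
  [13,0,0,0,0,0,50],
  [14,0,0,0,0,0,50],
])

```text
clock: 5.05
tcp_pos: [0.6253, -0.0944, 0.0807]
orientation: [-1.236, -2.886, 0.0]
contact_force: [0.5, -1.5, -0.9]
grip_width: 0.05
gripper_force: 1.0
```

```bash
python3 look.py; python3 -c "
from h import *
o=r.get_obs(); print(o['contact_force'],o['clock']); rel([.5653,-.0313,.080])"
```

```text
top centre [0.6145 0.0596] fit 0.0199 n 486 ztop 0.0975 slope [ 0.05  -0.072] tilt 0.088
scene centre [ 0.5684 -0.033 ] fit 0.0093 n 1582 ztop 0.1002 slope [ 0.06  -0.057] tilt 0.083
[ 0.80221557 -1.1862778  -1.65337121] 5.15
shift [87.2  0.1  1. ]
```

The leading edge has dipped into the mouth and the pushed side still rides on the rim. I'll push a little further.

Request:
step_arm([
  [1,0,0,0,0,0,50],
  [2,0,0,0,0,0,50],
  [3,0,0,0,0,0,50],
  [4,0,0,0,0,0,50],
  [5,0,0,0,0,0,50],
  [6,0,0,0,0,0,50],
  [6,0,0,0,0,0,50],
])

```text
clock: 5.85
tcp_pos: [0.6218, -0.0904, 0.0813]
orientation: [-1.237, -2.888, -0.0]
contact_force: [1.5, -2.0, -1.8]
grip_width: 0.0499
gripper_force: 0.8
```

```bash
python3 look.py; python3 -c "
from h import *
o=r.get_obs(); print(o['contact_force'],o['clock']); rel([.5653,-.0313,.080])
save(grab('scene')['image'][200:330,200:370],'s2.png',4)"
```

```text
top centre [0.612  0.0634] fit 0.0198 n 483 ztop 0.0987 slope [ 0.068 -0.043] tilt 0.08
scene centre [ 0.5648 -0.0286] fit 0.0097 n 1574 ztop 0.0995 slope [ 0.049 -0.046] tilt 0.067
[ 0.0638942  -1.0738474  -1.12882993] 5.95
shift [81.8 -0.1  1.3]
```

View pics/s2.png

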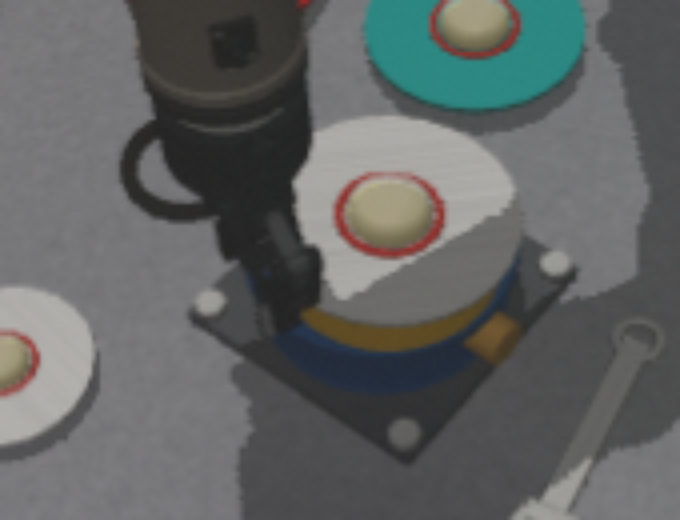

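The scene crop shows the cover nearly seated in the ring, with the dome at (390,213) and the finger side at the left still slightly high. I'll nudge a few mm more and watch the force for wall contact.

Request:
step_arm([
  [1,0,0,0,0,0,50],
  [2,0,0,0,0,0,50],
  [2.5,0,0,0,0,0,50],
  [3,0,0,0,0,0,50],
  [3,0,0,0,0,0,50],
])

```text
clock: 6.5
tcp_pos: [0.6197, -0.0883, 0.0813]
orientation: [-1.237, -2.887, -0.0]
contact_force: [1.5, -1.2, -1.8]
grip_width: 0.0501
gripper_force: 1.0
```

```bash
python3 look.py; python3 -c "
from h import *
o=r.get_obs(); print(o['contact_force'],o['clock']); rel([.5653,-.0313,.080])"
```

```text
top centre [0.6081 0.0662] fit 0.0199 n 484 ztop 0.0964 slope [ 0.033 -0.071] tilt 0.078
scene centre [ 0.5633 -0.0263] fit 0.01 n 1577 ztop 0.0992 slope [ 0.047 -0.045] tilt 0.065
[ 0.81620486 -0.69812719 -0.90274589] 6.6
shift [78.9 -0.1  1.3]
```

Request:
step_arm([
  [-15,0,0,0,0,0,50],
  [-30,0,0,0,0,0,50],
  [-30,0,-40,0,0,0,50],
  [-60,0,-80,0,0,0,50],
  [-100,0,-120,0,0,0,50],
  [-130,0,-140,0,0,0,50],
  [-130,0,-140,0,0,0,50],
])

```text
clock: 7.3
tcp_pos: [0.713, -0.1889, 0.2263]
orientation: [1.24, 2.876, -0.002]
contact_force: [-0.9, -2.4, -0.3]
grip_width: 0.0499
gripper_force: 0.0
```

```bash
python3 look.py; python3 -c "
from h import *
print(r.get_obs()['clock']); save(grab('scene')['image'][200:330,200:370],'s3.png',4)"
```

```text
top centre [ 0.5645 -0.0273] fit 0.0266 n 1631 ztop 0.0969 slope [-0.002  0.001] tilt 0.002
scene centre [ 0.5649 -0.0292] fit 0.0017 n 1847 ztop 0.0962 slope [ 0.    -0.002] tilt 0.002
7.4
```

View pics/s3.png

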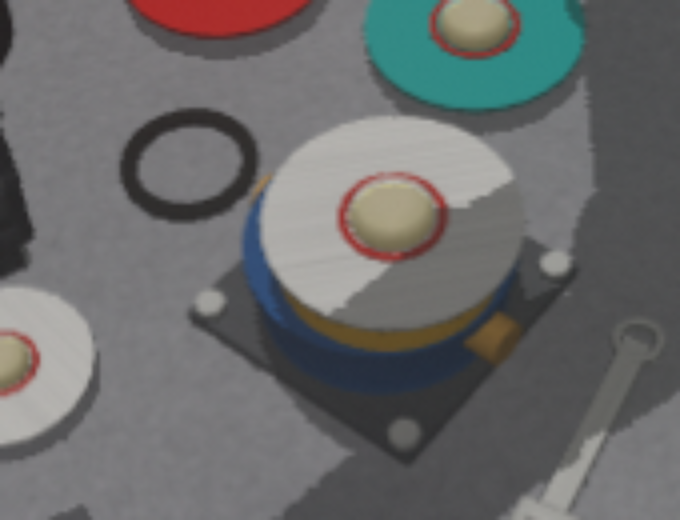

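The scene view, now unobstructed, shows the cover in the mouth, with the dome at (392,215). It is level and about 6.5 mm proud, centred at (0.565,-0.029). Next I'll straddle the dome with the fingers open and press.

```bash
python3 -c "
from h import *
rel([.565,-.029,.125],[.724,.69])"
```

```text
shift [210.1   1.6  95.6] rot [-0.0006 -0.002  -0.0006] rot [-3.200e-03  1.000e-03  3.141e+00]
```

Request:
step_arm([
  [45,0,0,0,0,0,85],
  [90,1,0,0,0,0,85],
  [135,1,0,0,0,0,85],
  [180,1,0,0,0,0,85],
  [209,1.5,30,0,0,0,85],
  [209,1.5,65,0,0,0,85],
  [209,1.5,95,0,0,0,85],
  [209,1.5,95,0,0,0,85],
])

```text
clock: 8.25
tcp_pos: [0.5617, -0.0284, 0.1219]
orientation: [-1.23, -2.881, 0.006]
contact_force: [-0.3, -0.3, 0.4]
grip_width: 0.0854
gripper_force: 0.0
```

```bash
python3 -c "
from h import *
rel([.565,-.029,.125]); print(r.get_obs()['contact_force']); save(grab('wrist')['image'],'w4.png')"
```

```text
shift [-2.7  1.9 -3.1] 
[-0.2547078  -0.30588513  0.41339633]
```

View pics/w4.png

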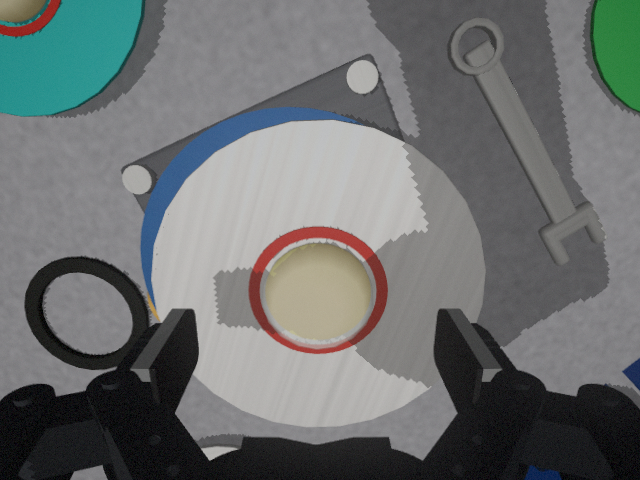

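The dome sits at (318,290), midway between the open pads, with ample clearance. I'll press slowly.

Request:
step_arm([
  [-2,1,10,0,0,0,85],
  [-2,1,18,0,0,0,85],
  [-2,1,21,0,0,0,85],
  [-2,1,23,0,0,0,85],
  [-2,1,24,0,0,0,85],
  [-2,1,25,0,0,0,85],
  [-2,1,26,0,0,0,85],
])

```text
clock: 9.0
tcp_pos: [0.5687, -0.031, 0.1005]
orientation: [1.237, 2.887, 0.0]
contact_force: [0.4, 0.0, 0.4]
grip_width: 0.0851
gripper_force: 0.0
```

Request:
step_arm([
  [4,-1,1,0,0,0,85],
  [4,-1,2,0,0,0,85],
  [4,-1,3,0,0,0,85],
  [4,-1,4,0,0,0,85],
  [4,-1,5,0,0,0,85],
])

```text
clock: 9.5
tcp_pos: [0.5651, -0.0287, 0.0952]
orientation: [1.237, 2.888, 0.0]
contact_force: [0.2, -0.6, -0.3]
grip_width: 0.0852
gripper_force: 0.0
```

Request:
step_arm([
  [0,0,1,0,0,0,85],
  [0,0,2,0,0,0,85],
  [0,0,3,0,0,0,85],
  [0,0,4,0,0,0,85],
])

```text
clock: 9.9
tcp_pos: [0.565, -0.0288, 0.0912]
orientation: [-1.238, -2.888, 0.0]
contact_force: [0.3, 0.7, -0.3]
grip_width: 0.0848
gripper_force: 0.0
```

Request:
step_arm([
  [0,0,1,0,0,0,85],
  [0,0,2,0,0,0,85],
  [0,0,3,0,0,0,85],
  [0,0,4,0,0,0,85],
  [0,0,5,0,0,0,85],
])

```text
clock: 10.4
tcp_pos: [0.565, -0.0288, 0.0862]
orientation: [-1.238, -2.888, -0.0]
contact_force: [0.4, 0.1, -0.4]
grip_width: 0.085
gripper_force: 0.0
```

Request:
step_arm([
  [0,0,0.5,0,0,0,85],
  [0,0,1,0,0,0,85],
  [0,0,1.5,0,0,0,85],
  [0,0,2,0,0,0,85],
  [0,0,2.5,0,0,0,85],
  [0,0,3,0,0,0,85],
])

```text
clock: 11.0
tcp_pos: [0.5651, -0.0287, 0.0833]
orientation: [1.238, 2.888, 0.0]
contact_force: [-0.6, -0.6, 0.7]
grip_width: 0.0852
gripper_force: 0.2
```

Request:
step_arm([
  [0,0,0.5,0,0,0,85],
  [0,0,1,0,0,0,85],
  [0,0,1.5,0,0,0,85],
])

```text
clock: 11.3
tcp_pos: [0.5651, -0.0287, 0.0827]
orientation: [-1.238, -2.887, -0.001]
contact_force: [-3.3, 0.4, 12.6]
grip_width: 0.0849
gripper_force: 6.0
```

Request:
step_arm([
  [0,0,0.4,0,0,0,85],
  [0,0,0.8,0,0,0,85],
  [0,0,0.8,0,0,0,85],
])

```text
clock: 11.6
tcp_pos: [0.5651, -0.0287, 0.0823]
orientation: [-1.238, -2.887, -0.001]
contact_force: [-5.1, 0.8, 14.1]
grip_width: 0.0847
gripper_force: 7.2
```

Request:
step_arm([
  [0,0,0.3,0,0,0,85],
  [0,0,0.6,0,0,0,85],
  [0,0,0.9,0,0,0,85],
  [0,0,0.9,0,0,0,85],
])

```text
clock: 12.0
tcp_pos: [0.5651, -0.0288, 0.0815]
orientation: [-1.238, -2.887, -0.002]
contact_force: [-4.7, 0.8, 15.3]
grip_width: 0.0849
gripper_force: 7.6
```

Request:
step_arm([
  [0,0,0.3,0,0,0,85],
  [0,0,0.6,0,0,0,85],
  [0,0,0.9,0,0,0,85],
  [0,0,1.2,0,0,0,85],
  [0,0,1.5,0,0,0,85],
])

```text
clock: 12.5
tcp_pos: [0.5651, -0.0287, 0.08]
orientation: [-1.238, -2.887, -0.002]
contact_force: [-5.1, 1.4, 14.9]
grip_width: 0.085
gripper_force: 7.9
```

Request:
step_arm([
  [0,0,0.3,0,0,0,85],
  [0,0,0.6,0,0,0,85],
  [0,0,0.9,0,0,0,85],
  [0,0,1.2,0,0,0,85],
  [0,0,1.5,0,0,0,85],
])

```text
clock: 13.0
tcp_pos: [0.5651, -0.0288, 0.0785]
orientation: [-1.238, -2.887, -0.002]
contact_force: [-5.3, -0.1, 14.4]
grip_width: 0.0854
gripper_force: 7.9
```

```bash
python3 look.py
```

```text
top centre [ 0.5459 -0.1656] fit 0.0071 n 26 ztop 0.0972 slope [-0.104 -0.068] tilt 0.124
scene centre [ 0.5644 -0.0298] fit 0.0202 n 1249 ztop 0.0913 slope [-0.001  0.   ] tilt 0.001
```

Request:
step_arm([
  [0,0,0.3,0,0,0,85],
  [0,0,0.6,0,0,0,85],
  [0,0,0.9,0,0,0,85],
])

```text
clock: 13.4
tcp_pos: [0.5651, -0.0287, 0.0776]
orientation: [-1.238, -2.887, -0.002]
contact_force: [-5.5, 1.1, 16.1]
grip_width: 0.0849
gripper_force: 7.9
```

Request:
step_arm([
  [0,0,0.3,0,0,0,85],
  [0,0,0.6,0,0,0,85],
  [0,0,0.6,0,0,0,85],
])

```text
clock: 13.7
tcp_pos: [0.5651, -0.0288, 0.077]
orientation: [-1.238, -2.887, -0.002]
contact_force: [-6.3, 1.2, 15.6]
grip_width: 0.0852
gripper_force: 7.9
```

Request:
step_arm([
  [0,0,0.3,0,0,0,85],
  [0,0,0.6,0,0,0,85],
  [0,0,0.6,0,0,0,85],
])

```text
clock: 14.0
tcp_pos: [0.5651, -0.0287, 0.0769]
orientation: [-1.238, -2.887, -0.002]
contact_force: [-6.9, 1.0, 21.9]
grip_width: 0.0851
gripper_force: 10.8
```

```bash
python3 look.py
```

```text
top centre [ 0.5518 -0.1651] fit 0.0068 n 35 ztop 0.0837 slope [0.067 0.094] tilt 0.116
scene centre [ 0.5645 -0.0291] fit 0.0277 n 1268 ztop 0.0899 slope [-0.    -0.001] tilt 0.001
```

The cover is flush: flange top at 0.0899 against 0.090, tilt 0.001, and the force rising onto the rim. I'll let go and check it unobstructed.

Request:
step_arm([
  [0,0,-3,0,0,0,85],
  [0,0,-15,0,0,0,85],
  [0,0,-50,0,0,0,85],
  [0,0,-95,0,0,0,85],
  [-40,0,-130,0,0,0,85],
  [-90,0,-140,0,0,0,85],
  [-140,0,-140,0,0,0,85],
  [-180,0,-140,0,0,0,85],
])

```text
clock: 14.9
tcp_pos: [0.6909, -0.1608, 0.2166]
orientation: [1.236, 2.886, 0.0]
contact_force: [1.3, 0.6, 0.2]
grip_width: 0.0847
gripper_force: 0.0
```

Request:
step_arm([
  [-20,0,0,0,0,0,85],
  [-20,0,0,0,0,0,85],
  [-20,0,0,0,0,0,85],
])

```text
clock: 15.2
tcp_pos: [0.7026, -0.1736, 0.2149]
orientation: [-1.238, -2.887, 0.0]
contact_force: [-0.2, -0.6, -0.8]
grip_width: 0.0848
gripper_force: 0.0
```

```bash
python3 look.py; python3 -c "
from h import *
save(grab('scene')['image'][180:330,180:380],'s5.png',4)"
```

```text
top centre [ 0.5634 -0.0302] fit 0.0251 n 1323 ztop 0.0909 slope [-0.003 -0.007] tilt 0.008
scene centre [ 0.5651 -0.0293] fit 0.0012 n 1840 ztop 0.0899 slope [-0.001  0.001] tilt 0.002
```

View pics/s5.png

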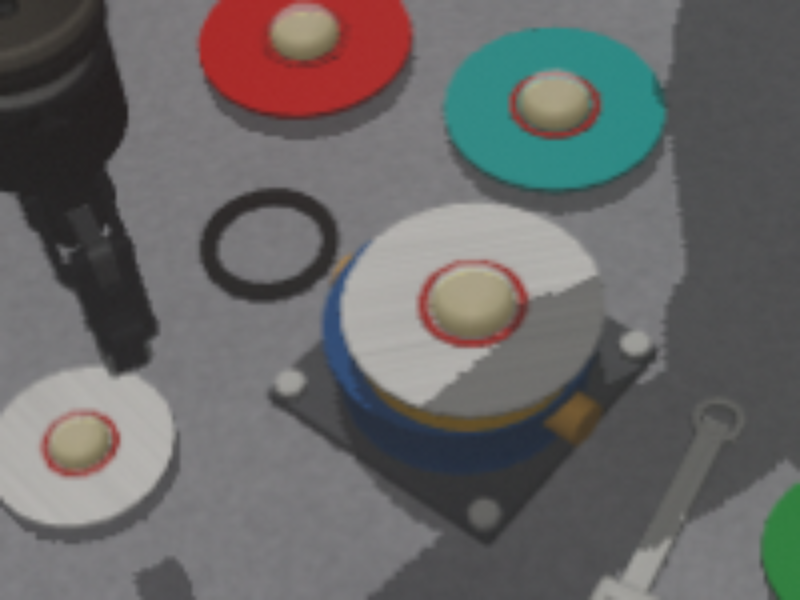

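The view shows the cover flush and level on the yellow ring (dome at 472,303), the gripper well clear, and the gasket and wrench where they were. I'm handing it in.

```bash
python3 -c "
from bench import r
print(r.hand_in())"
```

```text
the job is handed in; nothing more can be done
None
```

The cover slid into the mouth and was pressed flush and level (flange within about 1 mm of rim height, tilt under 0.01 rad in the last camera check), the gripper was withdrawn, and the job was handed in at about 15 s; the hand-in reported no verdict.

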